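# Tip the front row of stoppers into the scoop

### The arm

A 7-joint arm with a two-finger parallel gripper is mounted at the origin on the work surface. World frame = base frame: x ahead of the robot, y to its left, z up, the work surface at z = 0. Lengths are in m, angles in rad, forces in N, time in s.
With the tool pointing down it reaches from about 0.425 to 0.925 m from the base axis. Payload 6.8 kg.
Tool frame: the origin (TCP) lies at the very end of the fingers, on their centre line; the grasp point (between the pads) lies 19 mm behind it; z points along the fingers, x is the direction in which the jaws open and shut, and the axes are right-handed (so a half turn about z gives the same grasp; the last joint's range is limited). The gripper opens to 85 mm and grips with 20 to 120 N. Pads are 22 mm wide; open, the fingers measure 114 mm over their backs; the gripper's body (76 mm by 85 mm) begins 54 mm behind the grasp point. The pads swing forward as they close: fully open they stand 13 mm farther back than shut.
Start: joints at [-1.411, 0.477, 0.022, 1.555, -0.011, 1.109, -0.083], TCP at [0.179, 0.651, 0.231] pointing down, gripper open.
Joint ranges: [-2.96, 2.96], [-0.34, 2.1], [-1.41, 1.46], [0.24, 2.44], [-1.37, 4.51], [0.17, 1.92], [-2.96, 2.96]. Speed limits (rad/s): [2.39, 2.39, 3.14, 3.14, 3.14, 3.14, 3.14].

### API

Orientations are given as a unit quaternion [w, x, y, z].
In Python, from station import get_obs, read_camera, calibration, hand_in, recognise, outline_of, place_of gives the robot as it stands.
- The arm moves only by the tool move_arm, never from a script. Its argument "steps" is a list of rows, each an object with "fingers": the finger opening in mm, from 0 to 85.4; "translation": the shift along the world's x, y, z in mm, a list of three; "turn": the turn about the world's z in rad. In form: [{"fingers": fingers, "translation": [dx, dy, dz], "turn": turn}, ...]. A call has 1 to 10 rows; each row shifts and turns the commanded pose from where the row before left it; what a row does not reach is not made up. A row lasts 1/8 s, in which the tool goes at most 62.5 mm and 10.7 degrees, less where a joint would pass 70% of its speed; a pose out of reach is approached as far as the arm can. A call with a gripper value outside its range is refused whole. The fingers move at their own pace and stop on an object; "newtons" is the grip in N (left out, the last holds). Time passes only in rows, so rows that do not move let the fingers close. It gives the time, the measured TCP pose, the force and the opening at its end, in the units of the state.
- get_obs(): the state, without advancing time (a new reading comes with each control period).
- read_camera(name): name is "side" or "top" or "wrist"; returns the picture (480x640x3 uint8, blue, green, red); there is no depth.
- calibration(name): a dict with "camera_matrix" (3x3 intrinsics, pixels), "rvec" (rotation vector, rad) and "tvec" (3), from world to camera coordinates, as OpenCV has them. Camera axes: x right, y down, z forward; pixel columns grow to the right and rows downward; lengths in m; the calibration is good to about 2 mm. A picture is of the moment at which its call begins: read the wrist's pose just before it. calibration takes no time and is no camera call; for the wrist camera it gives the pose at the moment of the call.
- hand_in(): hands the job in, once; it reports no verdict.
Trained networks look in the newest picture that a camera, given by its name, has taken for a name from the list of things; names that differ only in an ending like _2 or _b are one class to them, and where a whole thing is asked for, a point or a joint stands for the part that bears it (a point fixed in the world has none). Each returns a list of dicts, best first, with "conf" (0 to 1); they miss things now and then, are a little off and sometimes report something else, mostly with a low value. They report only what shows in the picture. A call takes as long as a camera call. They do not tell look-alikes from the thing itself.
- recognise(camera, name): "xy" ([column, row] in pixels, amid what is visible of it).
- outline_of(camera, name): "mask" (480x640 bool, what is visible of it) and "xy" ([column, row] in pixels, amid what is visible of it).
- place_of(camera, name): "xy" ([column, row] in pixels: a listed point, or the origin of a listed thing).
The state is a dict: "t": time; "q": joint angles; "joint_vel": joint speeds; "joint_torque": joint torques, N m; "eef_pos": TCP position; "tool_rot": TCP orientation; "contact_force": force on the tool from outside, world axes, zero at the start; "torque": the same for the moment, N m; "gripper_width": opening from 0.0 (shut) to 1.0 (fully open).
Only numpy, scipy, OpenCV 4.12 (cv2) and the standard library are available. Lean on these libraries where they do the work, as an engineer would, in place of code of your own. Each camera call takes 0.05 s, during which the arm holds its last target.

### The job

In the farm shop, cork ball stoppers are counted out two at a time from a tipping tray. Stand the wide metal scoop on the table close under the tray's front edge, then lift the tray's handle so far that only the front row of two stoppers rolls off into the scoop while the rear row stays behind the raised lip. Lower the tray back to level and let go, leaving the scoop standing with the two stoppers in it.

Things in the scene. Friction and masses are not known exactly. Their poses are not given: they have to be found in the camera images.
- tray: Light metal counting tray, 78 x 78 mm, hinged at its front edge on a dark fixed stand. Origin: middle of the front edge on the hinge axis, level with the tray's floor, 85 mm up; it never moves. Axes when level: x level from the front edge back to the handle, y along the hinge, z up. Lifting the handle tips the floor down to the front, 0 to 1.35 rad; let go, it sinks back. Under it, to 25 mm behind the edge, 70 mm of height is free.
- handle (a point): Middle of the tray's handle: a round dark bar 12 mm thick, 104 mm long, parallel to the hinge; at x = 135, z = +30 mm in the tray's frame, 51 mm clear of its 25 mm high rear wall, on steel arms at y = +-48 mm. It moves on an arc about the hinge and may turn between the fingers, so the gripper can stay upright; lifting takes 2 to 3 N. Axes as the tray's.
- scoop: The wider of two open light metal scoops: box 110 (x) x 110 (y) x 45 mm high, walls 5 mm, 150 g; a straight dark wooden handle sticks out from its -x wall, from x = -54 to -129 mm, 24 mm wide (y), 27 to 45 mm above the table. Origin: centre of the box's underside; z up. The other scoop's box is only 55 mm wide.
- front_a_center (a point): A ball stopper of cork, 30 mm in diameter, 12 g; the point is its centre. At the start it lies in the front row of the tray, on the tray's +y side; the two of a row can roll a few mm and look alike. A sill 2.5 mm high on the front edge holds this row until the tray is tipped about 0.6 rad (35 degrees).
- front_b_center (a point): A ball stopper of cork, 30 mm in diameter, 12 g; the point is its centre. At the start it lies in the front row of the tray, on the tray's -y side; the two of a row can roll a few mm and look alike. A sill 2.5 mm high on the front edge holds this row until the tray is tipped about 0.6 rad (35 degrees).
- rear_a_center (a point): A ball stopper of cork, 30 mm in diameter, 12 g; the point is its centre. At the start it lies in the rear row of the tray, on the tray's +y side; the two of a row can roll a few mm and look alike. The raised lip, dark, 8 mm high, 36 to 40 mm behind the front edge, holds this row until about 1.05 rad (60 degrees).
- rear_b_center (a point): A ball stopper of cork, 30 mm in diameter, 12 g; the point is its centre. At the start it lies in the rear row of the tray, on the tray's -y side; the two of a row can roll a few mm and look alike. The raised lip, dark, 8 mm high, 36 to 40 mm behind the front edge, holds this row until about 1.05 rad (60 degrees).
Mind the look-alikes: they are no part of the job. Of the things that look like the part that bears tray, take the one that is nearest to the robot's base at the start.

How it is judged:
By the outcome, as a careful person would: the job done as asked, in the order asked, and still so for the second after the job is handed in, with the robot touching nothing.
It also fails if it takes over 67 s, if anything falls off the work surface, if the arm or the gripper's body presses on something with over 40 N, if the wrist force passes 120 N, or if a joint passes its speed limit or range.

## Working session

There is one attempt and no reset: what is moved stays moved. The work goes in short steps, Python scripts to look and compute and a tool call to move; the robot and the scene stay as the last step left them, time stands still between calls to the robot, and variables do not carry over. Pictures are saved under pics/ and viewed, and the job is handed in when it is done.

Besides the shell and the picture viewer there is one more tool, called after "Request:" as name(argument=value, ...), one argument or row to a line, values as JSON. move_arm: Moves the arm, as the interface text tells. Its arguments: {"type":"object","properties":{"steps":{"type":"array"},"newtons":{"type":"number"}},"required":["steps"]}

```bash
ls; mkdir -p pics; python3 - <<'E'
from station import *
import cv2
print(get_obs())
for c in ["side","top","wrist"]:
    im=read_camera(c); cv2.imwrite(f"pics/{c}0.png",im)
    k=calibration(c); print(c,k)
    for n in ["tray","scoop","handle"]:
        print(n,[(r["conf"],r["xy"]) for r in place_of(c,n)])
E
```

```text
pics
{'t': 0.0, 'q': array([-1.41108993,  0.47780428,  0.02234885,  1.55648932, -0.01150126,
        1.10930431, -0.0831134 ]), 'joint_vel': array([ 5.67818389e-04, -5.34463759e-04,  6.89549308e-04,  1.23103333e-05,
       -5.71157504e-04, -1.20673706e-03, -3.62176846e-04]), 'joint_torque': array([ 5.86964543e-04, -5.96447504e+01,  1.60813618e+00, -2.81209338e+01,
        1.24651377e-02,  9.11392010e-03, -1.44073613e-05]), 'eef_pos': array([0.17847523, 0.65034008, 0.23030711]), 'tool_rot': array([ 6.24430264e-04,  7.95178086e-01,  6.06375240e-01, -7.00579691e-04]), 'contact_force': array([-0.41250291,  0.14834282, -0.77598605]), 'torque': array([-0.01696804, -0.04313574, -0.05121947]), 'gripper_width': 0.9977441815369491}
side {'camera_matrix': array([[480.76333542,   0.        , 316.07810504],
       [  0.        , 480.76333542, 246.87853827],
       [  0.        ,   0.        ,   1.        ]]), 'rvec': array([ 0.56156046, -2.7799638 ,  0.99224576]), 'tvec': array([0.55760795, 0.20379419, 1.08794658])}
tray [(0.96, [302.4, 138.1]), (0.88, [235.2, 372.8]), (0.85, [353.2, 255.2])]
sco
[... 199 characters left out ...]
  , 491.13361373, 238.68183786],
       [  0.        ,   0.        ,   1.        ]]), 'rvec': array([ 2.13589881, -2.1421929 ,  0.13459564]), 'tvec': array([0.03734384, 0.62481965, 0.92693757])}
tray [(0.97, [136.3, 239.4]), (0.94, [326.8, 305.2]), (0.67, [506.1, 155.9])]
scoop [(0.65, [442.4, 344.4])]
handle [(0.83, [253.6, 318.5]), (0.74, [64.6, 261.4]), (0.66, [441.3, 164.3])]
wrist {'camera_matrix': array([[389.20063842,   0.        , 327.79709934],
       [  0.        , 389.20063842, 245.61031775],
       [  0.        ,   0.        ,   1.        ]]), 'rvec': array([-2.32296018, -1.77333794, -0.23442591]), 'tvec': array([-0.67482801, -0.03448957,  0.3794941 ])}
tray []
scoop []
handle []
```

View pics/side0.png

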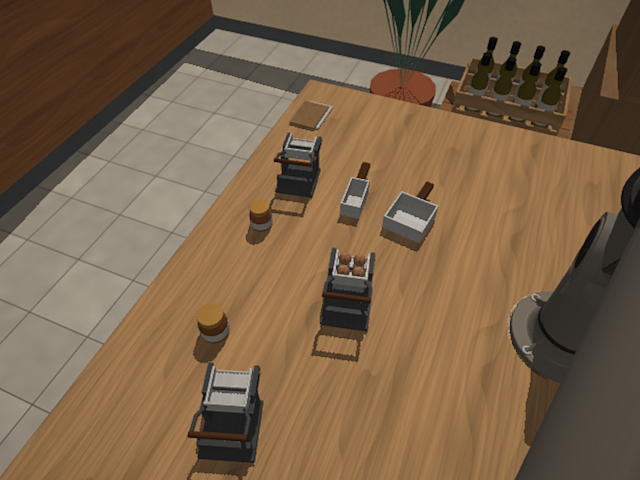

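View pics/top0.png

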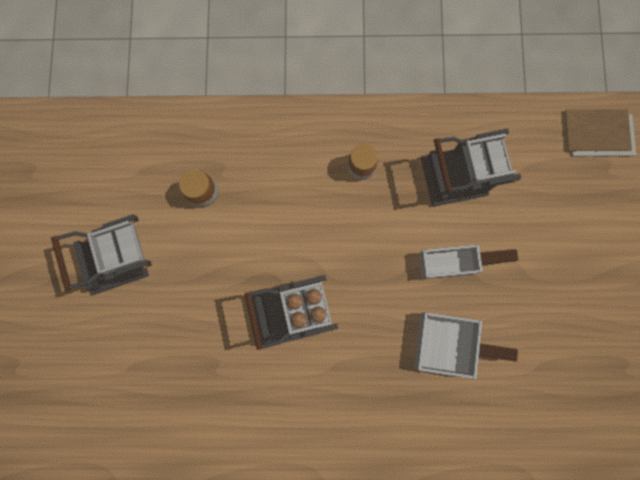

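```bash
cat > h.py <<'E'
from station import *
import numpy as np, cv2
def ray(c,uv,z,k=None):
    k=k or calibration(c)
    R=cv2.Rodrigues(np.array(k["rvec"],float))[0]; t=np.array(k["tvec"]).ravel()
    K=np.array(k["camera_matrix"]); d=R.T@np.linalg.inv(K)@[uv[0],uv[1],1]; o=-R.T@t
    return o+d*(z-o[2])/d[2]
def proj(c,P,k=None):
    k=k or calibration(c)
    return cv2.projectPoints(np.array(P,float).reshape(-1,3),np.array(k["rvec"]),np.array(k["tvec"]),np.array(k["camera_matrix"]),None)[0].reshape(-1,2)
def tri(obs):
    A=[];b=[]
    for c,uv in obs:
        k=calibration(c);R=cv2.Rodrigues(np.array(k["rvec"],float))[0];t=np.array(k["tvec"]).ravel();K=np.array(k["camera_matrix"])
        P=K@np.c_[R,t]
        for i in (0,1):
            r=uv[i]*P[2]-P[i]; n=np.linalg.norm(r[:3]); A.append(r[:3]/n);b.append(-r[3]/n)
    x,res,_,_=np.linalg.lstsq(np.array(A),np.array(b),rcond=None); return x,res
E
python3 - <<'E'
from h import *
for c,l in (("top",[(136.3,239.4),(326.8,305.2),(506.1,155.9)]),("side",[(302.4,138.1),(235.2,372.8),(353.2,255.2)])):
    for p in l: r=ray(c,p,.085);print(c,p,r.round(4),np.hypot(*r[:2]))
for p in [(253.6,318.5),(64.6,261.4),(441.3,164.3)]: print(ray("top",p,.115).round(4))
for p in [(216.8,436.8),(346.6,295.0),(291.3,162.1)]: print(ray("side",p,.115).round(4))
print(ray("top",(442.4,344.4),0),ray("side",(408.4,221.6),0))
E
```

```text
top (136.3, 239.4) [0.6193 0.3927 0.085 ] 0.7333067794963218
top (326.8, 305.2) [0.4941 0.0292 0.085 ] 0.49497229571039014
top (506.1, 155.9) [ 0.7792 -0.3178  0.085 ] 0.841540276210894
side (302.4, 138.1) [ 0.7868 -0.3271  0.085 ] 0.8520630585774128
side (235.2, 372.8) [0.6115 0.3933 0.085 ] 0.7270524964972453
side (353.2, 255.2) [0.499  0.0265 0.085 ] 0.49972689952900007
[0.4704 0.1605 0.115 ]
[0.5746 0.5112 0.115 ]
[ 0.7543 -0.1857  0.115 ]
[0.5727 0.5208 0.115 ]
[0.4682 0.1565 0.115 ]
[ 0.7564 -0.1868  0.115 ]
[ 0.41666644 -0.20100417  0.        ] [ 0.41903946 -0.206717    0.        ]
```

Three trays show, in the top picture at (326,305), (136,239) and (506,156). The one at (326,305) is nearest the base (0.50 m against 0.73 and 0.84) and the only one holding stoppers, so it is the one meant. There are two scoops, at top (450,346) and (452,262). The first is wide and square, so it fits the description. I'll confirm both in enlarged crops.

```bash
python3 - <<'E'
from h import *
im=cv2.imread("pics/top0.png"); 
cv2.imwrite("pics/c1.png",cv2.resize(im[265:390,235:345],None,fx=4.7,fy=4.7,interpolation=cv2.INTER_CUBIC))
cv2.imwrite("pics/c2.png",cv2.resize(im[300:390,405:530],None,fx=6,fy=6,interpolation=cv2.INTER_CUBIC))
im=cv2.imread("pics/side0.png"); 
cv2.imwrite("pics/c3.png",cv2.resize(im[170:360,300:450],None,fx=3.1,fy=3.1,interpolation=cv2.INTER_CUBIC))
for c in("top","side"):
  for n in ("scoop","tray"):
    for i,o in enumerate(outline_of(c,n)):
      m=o["mask"].astype(np.uint8); print(c,n,i,o["conf"],o["xy"],m.sum(),cv2.minAreaRect(cv2.findNonZero(m)))
      np.save(f"m_{c}_{n}_{i}.npy",m)
E
```

```text
top scoop 0 0.85 [453.0, 344.9] 4333 ((466.5099792480469, 347.42999267578125), (102.67191314697266, 60.10407638549805), 8.130102157592773)
top tray 0 0.88 [482.3, 159.3] 2214 ((474.09735107421875, 157.4111328125), (54.87660598754883, 71.39336395263672), 76.67547607421875)
top tray 1 0.85 [290.6, 312.1] 1596 ((287.89031982421875, 311.6263122558594), (58.187660217285156, 78.52999877929688), 76.50426483154297)
top tray 2 0.8 [106.3, 247.3] 2595 ((97.75105285644531, 253.06640625), (55.52629852294922, 84.12684631347656), 75.0685806274414)
side scoop 0 0.74 [412.0, 215.2] 2021 ((413.64593505859375, 208.49508666992188), (44.618675231933594, 63.32450485229492), 31.759479522705078)
side scoop 1 0.71 [341.3, 255.6] 113 ((345.5, 257.5), (11.0, 11.0), 90.0)
side tray 0 0.64 [297.5, 152.7] 884 ((296.21966552734375, 150.04576110839844), (39.8526611328125, 29.69573974609375), 11.768289566040039)
side tray 1 0.57 [347.6, 281.5] 913 ((348.9339599609375, 276.6366271972656), (47.76530075073242, 45.81373596191406), 7.352379322052002)
```

View pics/c1.png

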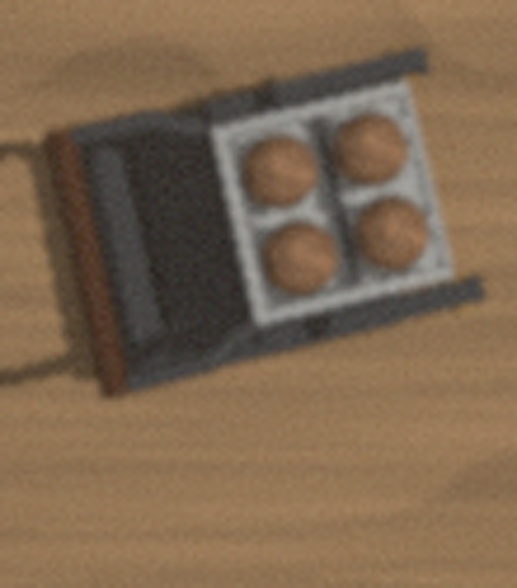

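View pics/c2.png

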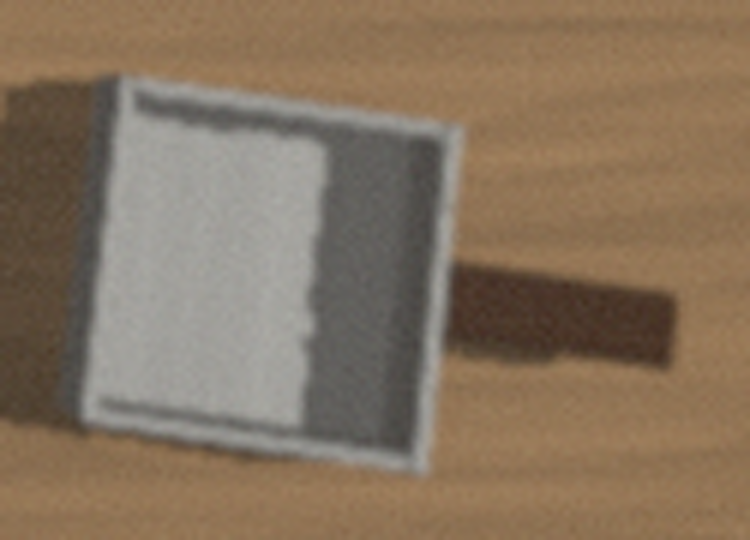

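View pics/c3.png

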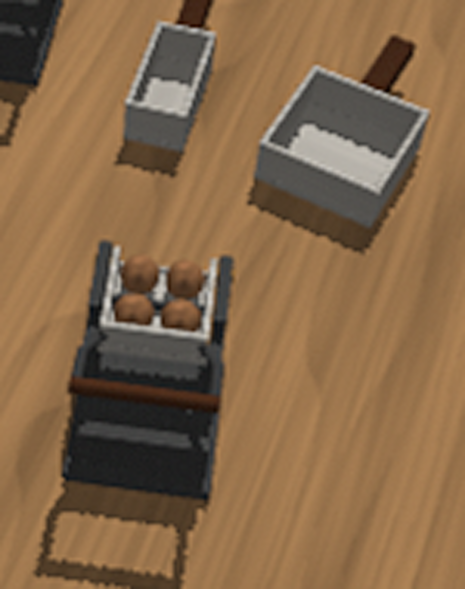

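The crops confirm it: the tray holds four corks, and the square scoop is the wide one, with its handle pointing to -y. Next I'll measure the poses accurately.

```bash
python3 - <<'E'
from h import *
t1=lambda p:(235+p[0]/4.7-.4,265+p[1]/4.7-.4)
t2=lambda p:(405+p[0]/6-.4,300+p[1]/6-.4)
s3=lambda p:(300+p[0]/3.1-.35,170+p[1]/3.1-.35)
print("scoop rim z45")
C=[ray("top",t2(p),.045) for p in [(118,78),(462,128),(427,472),(82,425)]]
for c in C: print(c.round(4))
print([np.linalg.norm(C[i]-C[i-1]).round(4) for i in range(4)],"centre",np.mean(C,0).round(4))
S=[ray("side",s3(p),.045) for p in [(260,145),(317,68),(428,115),(378,192)]]
for c in S: print(c.round(4))
print("centre",np.mean(S,0).round(4))
u=(C[0]-C[1])+(C[3]-C[2]); print("scoop yaw",np.arctan2(u[1],u[0]))
h=[ray("top",t2(p),.045) for p in [(673,330)]];print("handle tip",h)
print("tray handle ends")
for a,b in [((62,131),(218,402)),((115,393),(71,385))]:
    x,r=tri([("top",t1(a)),("side",s3(b))]);print(x.round(4),r,ray("top",t1(a),.118).round(4),ray("side",s3(b),.118).round(4))
print("rear wall top");[print(ray("top",t1(p),.11).round(4)) for p in [(213,127),(260,325)]]
[print(ray("side",s3(p),.11).round(4)) for p in [(209,338),(103,326)]]
print("front");[print(ray("top",t1(p),.11).round(4),ray("top",t1(p),.085).round(4)) for p in [(408,85),(453,275)]]
print("cheek front ends")
for a,b in [((425,50),(106,243)),((484,280),(225,258))]: print(tri([("top",t1(a)),("side",s3(b))]))
for n in ("front_a_center","rear_a_center"):
  for c in ("top","side"):
    for r in place_of(c,n): print(n,c,r["conf"],r["xy"],ray(c,r["xy"],.1).round(4))
E
```

```text
scoop rim z45
[ 0.4799 -0.1585  0.045 ]
[ 0.4639 -0.2678  0.045 ]
[ 0.357  -0.2518  0.045 ]
[ 0.3713 -0.1438  0.045 ]
[np.float64(0.1096), np.float64(0.1105), np.float64(0.1082), np.float64(0.109)] centre [ 0.4181 -0.2055  0.045 ]
[ 0.4791 -0.157   0.045 ]
[ 0.4611 -0.2656  0.045 ]
[ 0.3563 -0.2467  0.045 ]
[ 0.373  -0.1441  0.045 ]
centre [ 0.4174 -0.2034  0.045 ]
scoop yaw 1.4319281261812433
handle tip [array([ 0.40070639, -0.33133635,  0.045     ])]
tray handle ends
[0.4665 0.1621 0.1297] [0.00503402] [0.5169 0.1714 0.118 ] [0.4183 0.1496 0.118 ]
[0.4659 0.1672 0.1364] [0.0049436] [0.4183 0.1493 0.118 ] [0.5158 0.1755 0.118 ]
rear wall top
[0.5185 0.1142 0.11  ]
[0.4432 0.0953 0.11  ]
[0.4427 0.0957 0.11  ]
[0.5159 0.1151 0.11  ]
front
[0.5346 0.0386 0.11  ] [0.5359 0.0392 0.085 ]
[0.4619 0.0215 0.11  ] [0.4612 0.0215 0.085 ]
cheek front ends
(array([0.54771888, 0.03185352, 0.0949399 ]), array([4.42082075e-06]))
(array([0.45903479, 0.00930163, 0.09330173]), array([5.33989805e-07]))
front_a_center top 0.59 [319.7, 316.6] [0.4734 0.042  0.1   ]
front_a_center side 0.43 [360.0, 260.3] [0.4762 0.046  0.1   ]
rear_a_center top 0.79 [297.0, 321.5] [0.4646 0.0835 0.1   ]
rear_a_center side 0.65 [357.5, 273.0] [0.4693 0.0822 0.1   ]
rear_a_center side 0.32 [346.8, 295.0] [0.4707 0.1468 0.1   ]
```

Request:
move_arm(
  steps=[
    {"fingers": 60,"translation": [43,-36,0],"turn": -0.072},
    {"fingers": 60,"translation": [43,-36,0],"turn": -0.072},
    {"fingers": 60,"translation": [43,-36,0],"turn": -0.072},
    {"fingers": 60,"translation": [43,-36,0],"turn": -0.072},
    {"fingers": 60,"translation": [43,-36,0],"turn": -0.072},
    {"fingers": 60,"translation": [43,-36,0],"turn": -0.072},
    {"fingers": 60,"translation": [43,-36,0],"turn": -0.072},
    {"fingers": 60,"translation": [7,-57,0],"turn": -0.072},
    {"fingers": 60,"translation": [7,-57,0],"turn": -0.072},
    {"fingers": 60,"translation": [7,-57,0],"turn": -0.072},
  ],
)

```text
t: 2.25
eef_pos: [0.5008, 0.2261, 0.2315]
tool_rot: [-0.0, 0.958, 0.286, 0.0]
contact_force: [0.6, 0.1, -0.4]
gripper_width: 0.702
```

Request:
move_arm(
  steps=[
    {"fingers": 60,"translation": [7,-57,0],"turn": -0.072},
    {"fingers": 60,"translation": [7,-57,0],"turn": -0.072},
    {"fingers": 60,"translation": [7,-57,0],"turn": -0.072},
    {"fingers": 60,"translation": [7,-57,0],"turn": -0.072},
    {"fingers": 60,"translation": [-21,-50,0],"turn": -0.072},
    {"fingers": 60,"translation": [-21,-50,0],"turn": -0.072},
    {"fingers": 60,"translation": [-21,-50,0],"turn": -0.072},
    {"fingers": 60,"translation": [-21,-50,0],"turn": -0.072},
    {"fingers": 60,"translation": [-21,-50,0],"turn": -0.072},
    {"fingers": 60,"translation": [-21,-50,0],"turn": -0.072},
  ],
)

```text
t: 3.5
eef_pos: [0.402, -0.3014, 0.2317]
tool_rot: [-0.0, 0.998, -0.069, 0.001]
contact_force: [1.2, -0.1, -0.5]
gripper_width: 0.705
```

Request:
move_arm(
  steps=[
    {"fingers": 60,"translation": [0,0,-50],"turn": 0},
    {"fingers": 60,"translation": [0,0,0],"turn": 0},
    {"fingers": 60,"translation": [0,0,0],"turn": 0},
  ],
)

```text
t: 3.88
eef_pos: [0.4033, -0.2999, 0.1823]
tool_rot: [0.0, 0.998, -0.068, 0.0]
contact_force: [0.9, -0.6, -0.1]
gripper_width: 0.7
```

```bash
cat > st.py <<'E'
from h import *
o=get_obs(); q=o["tool_rot"]; w,x,y,z=q
print(o["t"],o["eef_pos"].round(4),"jaw ang",np.arctan2(2*(x*y+w*z),w*w+x*x-y*y-z*z).round(4),o["contact_force"].round(1),o["gripper_width"], o["q"].round(2))
E
python3 st.py; python3 - <<'E'
from h import *
k=calibration("wrist");im=read_camera("wrist"); cv2.imwrite("pics/w1.png",im)
o=outline_of("wrist","scoop")
for r in o: print(r["conf"],r["xy"])
for r in place_of("wrist","scoop"): print(r["conf"],r["xy"],ray("wrist",r["xy"],0,k))
E
```

```text
3.875 [ 0.4033 -0.2999  0.1823] jaw ang -0.136 [ 0.9 -0.6 -0.1] 0.7000735149591003 [-0.08  0.3   0.72  2.05 -0.26  0.88  0.65]
0.91 [332.7, 98.1]
0.89 [329.4, 101.8] [ 0.41716915 -0.20560374  0.        ]
```

View pics/w1.png

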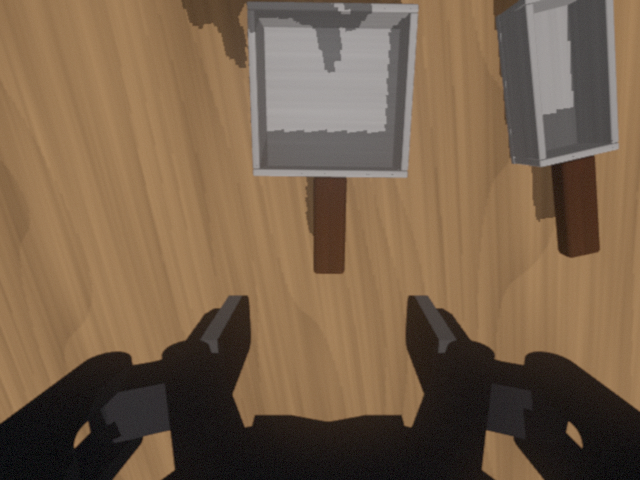

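The wrist view shows the wide scoop straight ahead: box around (332,90), handle around (330,225), centred between the fingers. Its position agrees with the earlier measurement. Descending to grasp.

Request:
move_arm(
  steps=[
    {"fingers": 60,"translation": [1,-1,-50],"turn": 0},
    {"fingers": 60,"translation": [0,0,-50],"turn": 0},
    {"fingers": 60,"translation": [0,0,-40],"turn": 0},
    {"fingers": 60,"translation": [0,0,-26],"turn": 0},
    {"fingers": 60,"translation": [0,0,0],"turn": 0},
    {"fingers": 10,"translation": [0,0,0],"turn": 0},
    {"fingers": 10,"translation": [0,0,0],"turn": 0},
    {"fingers": 10,"translation": [0,0,0],"turn": 0},
    {"fingers": 10,"translation": [0,0,0],"turn": 0},
    {"fingers": 10,"translation": [0,0,0],"turn": 0},
  ],
  newtons=60,
)

```text
t: 5.28
eef_pos: [0.4048, -0.3016, 0.0166]
tool_rot: [0.0, 0.998, -0.068, 0.001]
contact_force: [0.5, 0.0, 8.3]
gripper_width: 0.269
```

```bash
python3 st.py
```

```text
5.275 [ 0.4048 -0.3016  0.0166] jaw ang -0.1369 [0.5 0.  8.3] 0.26892198304194803 [ 0.12  0.58  0.5   2.14 -0.53  0.54  0.88]
```

Request:
move_arm(
  steps=[
    {"fingers": 10,"translation": [0,0,20],"turn": 0},
    {"fingers": 10,"translation": [0,0,20],"turn": 0},
    {"fingers": 10,"translation": [20,20,0],"turn": 0.054},
    {"fingers": 10,"translation": [20,20,0],"turn": 0.054},
    {"fingers": 10,"translation": [20,20,0],"turn": 0.054},
    {"fingers": 10,"translation": [20,20,0],"turn": 0.054},
    {"fingers": 10,"translation": [20,20,0],"turn": 0.054},
    {"fingers": 10,"translation": [21,18,0],"turn": 0.053},
    {"fingers": 10,"translation": [21,18,0],"turn": 0.053},
    {"fingers": 10,"translation": [0,0,0],"turn": 0},
  ],
)

```text
t: 6.52
eef_pos: [0.5483, -0.1624, 0.0552]
tool_rot: [-0.0, 0.993, 0.122, 0.001]
contact_force: [0.9, 0.1, -1.6]
gripper_width: 0.265
```

```bash
python3 st.py; python3 - <<'E'
from h import *
for c in ("wrist","side","top"):
    im=read_camera(c); cv2.imwrite(f"pics/{c}2.png",im)
im=cv2.imread("pics/side2.png");cv2.imwrite("pics/s2.png",cv2.resize(im[180:360,290:460],None,fx=3.3,fy=3.3,interpolation=cv2.INTER_CUBIC))
E
```

```text
6.525 [ 0.5483 -0.1624  0.0552] jaw ang 0.2446 [ 0.9  0.1 -1.6] 0.2653243846833779 [-0.18  0.58  0.47  1.97 -0.4   0.69  0.79]
```

View pics/wrist2.png

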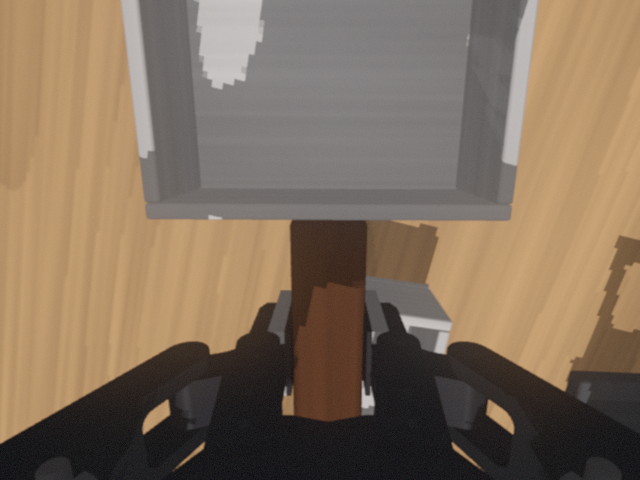

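View pics/s2.png

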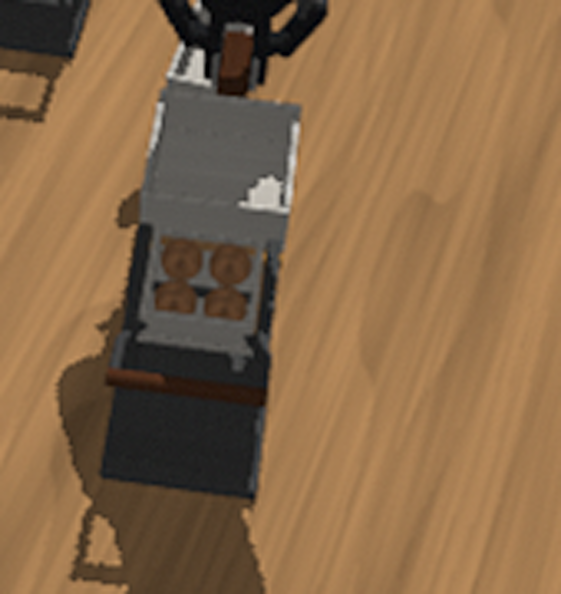

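```bash
python3 - <<'E'
from h import *
for z in (.045,): 
  for p in [(422,253),(425,278),(479,246),(481,272)]: print(p,ray("top",p,z).round(4))
for p in [(420,257),(423,281)]: print(p,ray("top",p,0).round(4))
E
```

```text
(422, 253) [ 0.5957 -0.1576  0.045 ]
(425, 278) [ 0.5467 -0.162   0.045 ]
(479, 246) [ 0.6091 -0.2696  0.045 ]
(481, 272) [ 0.558  -0.2711  0.045 ]
(420, 257) [ 0.5926 -0.1615  0.    ]
(423, 281) [ 0.5434 -0.1662  0.    ]
```

View pics/top2.png

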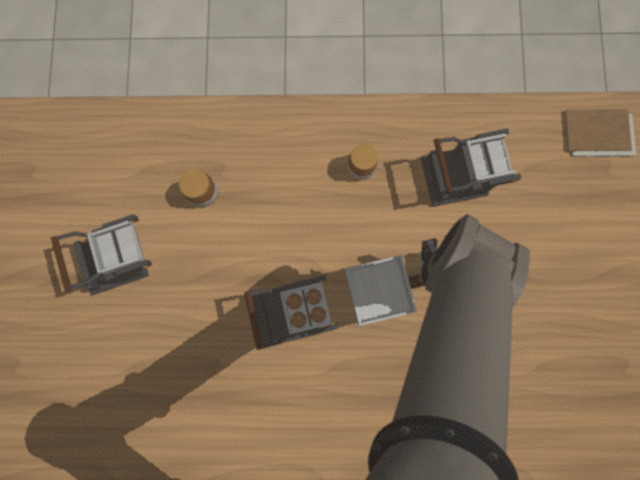

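Request:
move_arm(
  steps=[
    {"fingers": 10,"translation": [-4,14,0],"turn": -0.005},
    {"fingers": 10,"translation": [-4,14,0],"turn": 0},
    {"fingers": 10,"translation": [0,0,-16],"turn": 0},
    {"fingers": 10,"translation": [0,0,-16],"turn": 0},
    {"fingers": 10,"translation": [0,0,0],"turn": 0},
  ],
)

```text
t: 7.3
eef_pos: [0.5388, -0.137, 0.0253]
tool_rot: [-0.001, 0.993, 0.116, 0.001]
contact_force: [-6.8, 4.9, 33.5]
gripper_width: 0.27
```

```bash
python3 st.py; python3 - <<'E'
from h import *
for c in ("side","top"):
    im=read_camera(c); cv2.imwrite(f"pics/{c}3.png",im)
im=cv2.imread("pics/side3.png");a=cv2.resize(im[200:340,310:420],None,fx=3.6,fy=3.6,interpolation=cv2.INTER_CUBIC)
im=cv2.imread("pics/top3.png");b=cv2.resize(im[230:370,330-90:330+20+0],None,fx=3.6,fy=3.6,interpolation=cv2.INTER_CUBIC)
cv2.imwrite("pics/st3.png",np.hstack([a,b]))
E
```

```text
7.3 [ 0.5388 -0.137   0.0253] jaw ang 0.2331 [-6.8  4.9 33.5] 0.2704819254368349 [-0.2   0.61  0.44  2.01 -0.44  0.61  0.77]
```

View pics/st3.png

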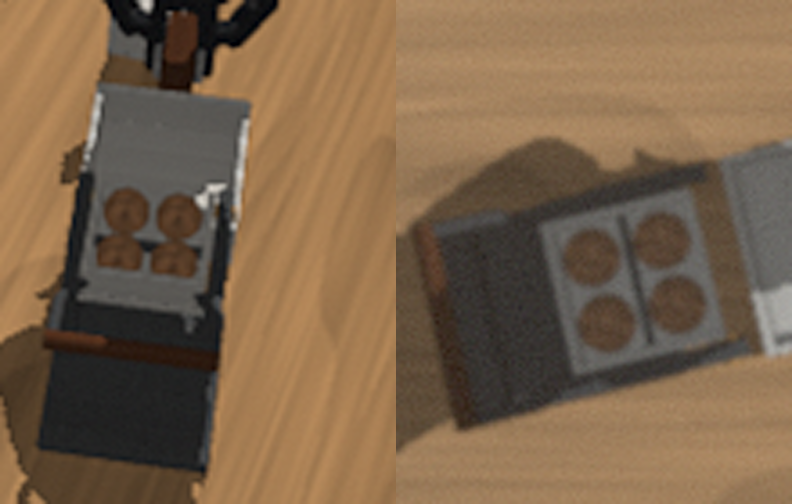

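A 33 N upward contact showed up, so I'm backing up and looking.

Request:
move_arm(
  steps=[
    {"fingers": 10,"translation": [0,0,12],"turn": 0},
    {"fingers": 10,"translation": [0,0,0],"turn": 0},
  ],
)

```text
t: 7.65
eef_pos: [0.5378, -0.1375, 0.0352]
tool_rot: [0.0, 0.993, 0.117, 0.0]
contact_force: [0.0, -0.2, -1.3]
gripper_width: 0.269
```

```bash
python3 st.py; python3 - <<'E'
from h import *
for c in ("side","wrist"):
    im=read_camera(c); cv2.imwrite(f"pics/{c}4.png",im)
im=cv2.imread("pics/side4.png");a=cv2.resize(im[150:300,310:430],None,fx=4,fy=4,interpolation=cv2.INTER_CUBIC)
cv2.imwrite("pics/s4.png",a)
print(get_obs()["torque"])
E
```

```text
7.65 [ 0.5378 -0.1375  0.0352] jaw ang 0.2336 [ 0.  -0.2 -1.3] 0.2689878444354588 [-0.21  0.59  0.45  2.01 -0.43  0.63  0.76]
[-0.12446375 -0.06349758  0.01986103]
```

View pics/s4.png

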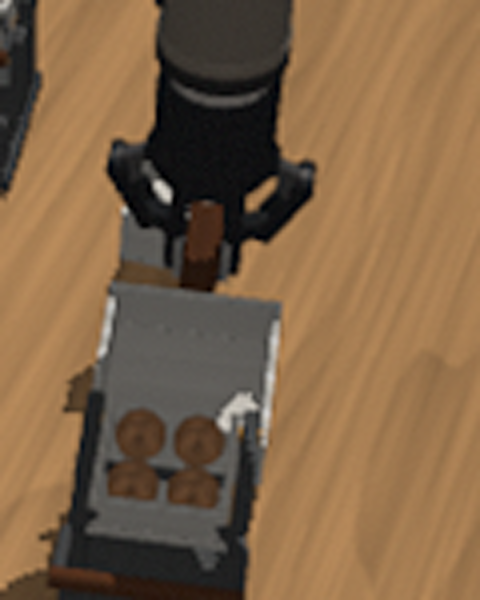

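View pics/wrist4.png

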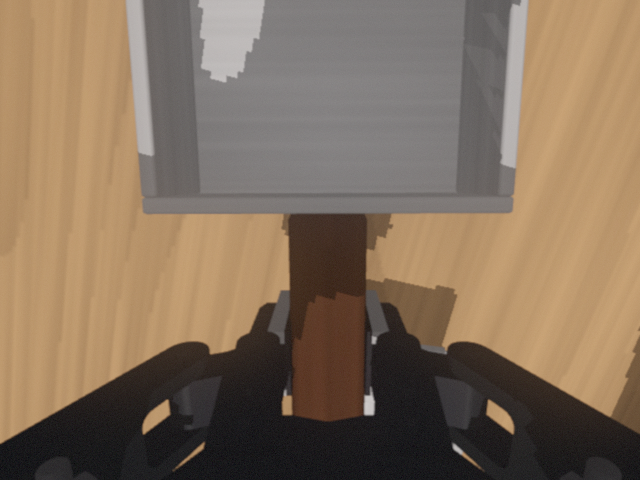

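Our scoop's handle tip, about y = -0.168, was over the narrow scoop's front rim near y = -0.16. I'll move forward before lowering.

Request:
move_arm(
  steps=[
    {"fingers": 10,"translation": [-2,8,0],"turn": 0.005},
    {"fingers": 10,"translation": [-2,8,0],"turn": 0},
    {"fingers": 10,"translation": [0,0,0],"turn": 0},
    {"fingers": 10,"translation": [0,0,-5],"turn": 0},
    {"fingers": 10,"translation": [0,0,-5],"turn": 0},
    {"fingers": 10,"translation": [0,0,0],"turn": 0},
  ],
)

```text
t: 8.5
eef_pos: [0.5335, -0.1212, 0.025]
tool_rot: [-0.0, 0.993, 0.119, -0.0]
contact_force: [-1.1, 0.2, -0.2]
gripper_width: 0.275
```

```bash
python3 st.py
```

```text
8.5 [ 0.5335 -0.1212  0.025 ] jaw ang 0.2383 [-1.1  0.2 -0.2] 0.2752181461769271 [-0.23  0.6   0.44  2.03 -0.44  0.6   0.75]
```

Request:
move_arm(
  steps=[
    {"fingers": 10,"translation": [0,5,0],"turn": 0},
    {"fingers": 10,"translation": [-1,5,0],"turn": 0},
    {"fingers": 10,"translation": [0,4,0],"turn": 0},
    {"fingers": 10,"translation": [0,0,0],"turn": 0},
    {"fingers": 10,"translation": [0,0,-3],"turn": 0},
    {"fingers": 10,"translation": [0,0,0],"turn": 0},
  ],
)

```text
t: 9.25
eef_pos: [0.5327, -0.1071, 0.0223]
tool_rot: [-0.0, 0.993, 0.119, 0.0]
contact_force: [-0.4, -0.1, 2.1]
gripper_width: 0.264
```

```bash
python3 st.py; python3 - <<'E'
from h import *
for c in ("side","top"):
    im=read_camera(c); cv2.imwrite(f"pics/{c}5.png",im)
a=cv2.resize(cv2.imread("pics/side5.png")[190:330,310:420],None,fx=3.6,fy=3.6,interpolation=cv2.INTER_CUBIC)
b=cv2.resize(cv2.imread("pics/top5.png")[235:375,270:380],None,fx=3.6,fy=3.6,interpolation=cv2.INTER_CUBIC)
cv2.imwrite("pics/st5.png",np.hstack([a,b]))
E
```

```text
9.25 [ 0.5327 -0.1071  0.0223] jaw ang 0.2388 [-0.4 -0.1  2.1] 0.2644827376224579 [-0.25  0.6   0.44  2.04 -0.44  0.59  0.73]
```

View pics/st5.png

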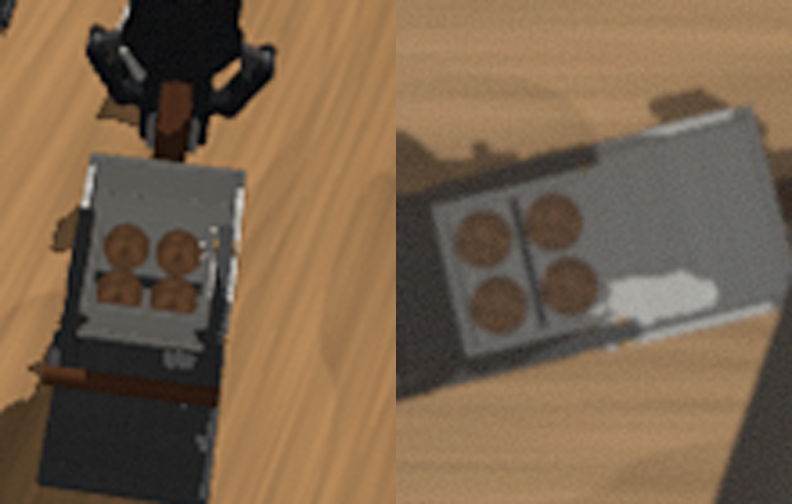

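Request:
move_arm(
  steps=[
    {"fingers": 10,"translation": [0,0,-2],"turn": 0},
    {"fingers": 10,"translation": [0,0,-2],"turn": 0},
    {"fingers": 10,"translation": [0,0,-1],"turn": 0},
    {"fingers": 10,"translation": [0,0,0],"turn": 0},
  ],
)

```text
t: 9.85
eef_pos: [0.533, -0.1079, 0.0175]
tool_rot: [0.0, 0.993, 0.119, 0.0]
contact_force: [0.7, -4.1, 6.8]
gripper_width: 0.269
```

```bash
python3 st.py
```

```text
9.85 [ 0.533  -0.1079  0.0175] jaw ang 0.2381 [ 0.7 -4.1  6.8] 0.2689368734747235 [-0.25  0.61  0.43  2.04 -0.45  0.58  0.73]
```

Request:
move_arm(
  steps=[
    {"fingers": 32,"translation": [0,0,0],"turn": 0},
    {"fingers": 50,"translation": [0,0,0],"turn": 0},
    {"fingers": 50,"translation": [0,0,0],"turn": 0},
    {"fingers": 50,"translation": [0,0,0],"turn": 0},
    {"fingers": 50,"translation": [0,0,20],"turn": 0},
    {"fingers": 50,"translation": [0,0,40],"turn": 0},
    {"fingers": 50,"translation": [0,0,60],"turn": 0},
    {"fingers": 50,"translation": [0,0,60],"turn": 0},
    {"fingers": 50,"translation": [0,-40,30],"turn": 0},
    {"fingers": 50,"translation": [0,0,0],"turn": 0},
  ],
)

```text
t: 11.1
eef_pos: [0.5336, -0.1508, 0.2304]
tool_rot: [0.001, 0.993, 0.117, 0.003]
contact_force: [0.6, -0.0, -0.4]
gripper_width: 0.587
```

```bash
python3 st.py; python3 - <<'E'
from h import *
for c in ("side","top","wrist"):
    k=calibration(c);im=read_camera(c); cv2.imwrite(f"pics/{c}6.png",im)
    for r in place_of(c,"scoop"): print(c,r["conf"],r["xy"],ray(c,r["xy"],0,k).round(4))
a=cv2.resize(cv2.imread("pics/side6.png")[190:330,310:420],None,fx=3.6,fy=3.6,interpolation=cv2.INTER_CUBIC)
b=cv2.resize(cv2.imread("pics/top6.png")[235:375,270:380],None,fx=3.6,fy=3.6,interpolation=cv2.INTER_CUBIC)
cv2.imwrite("pics/st6.png",np.hstack([a,b]))
E
```

```text
11.1 [ 0.5336 -0.1508  0.2304] jaw ang 0.2342 [ 0.6 -0.  -0.4] 0.5865238515837767 [-0.36  0.32  0.65  1.89 -0.22  1.01  0.62]
side 0.68 [353.5, 264.4] [ 0.5068 -0.0108  0.    ]
top 0.87 [350.5, 300.1] [ 0.505  -0.0181  0.    ]
```

View pics/st6.png

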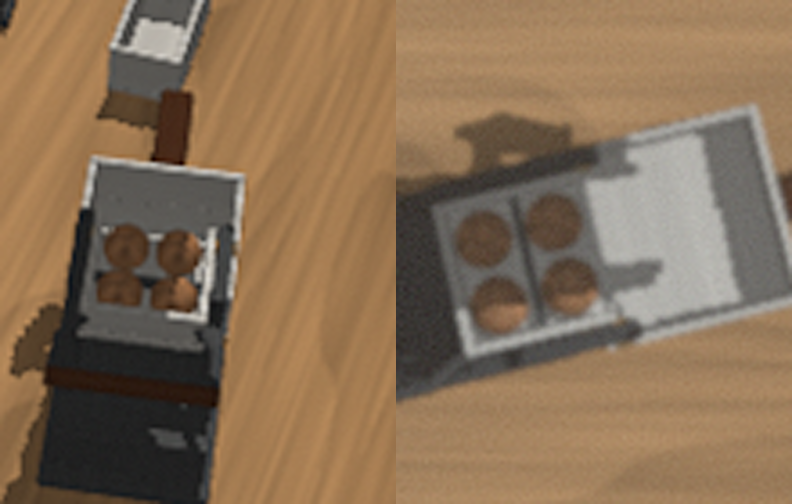

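View pics/wrist6.png

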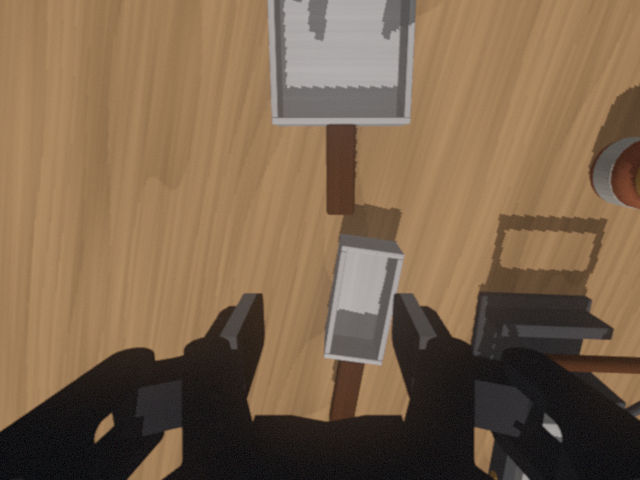

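Request:
move_arm(
  steps=[
    {"fingers": 42,"translation": [-7,31,0],"turn": 0.158},
    {"fingers": 42,"translation": [-7,31,0],"turn": 0.158},
    {"fingers": 42,"translation": [-7,31,0],"turn": 0.158},
    {"fingers": 42,"translation": [-7,31,0],"turn": 0.158},
    {"fingers": 42,"translation": [-7,31,0],"turn": 0.158},
    {"fingers": 42,"translation": [-7,31,0],"turn": 0.158},
    {"fingers": 42,"translation": [-7,31,0],"turn": 0.158},
    {"fingers": 42,"translation": [-7,31,0],"turn": 0.158},
    {"fingers": 42,"translation": [-7,31,0],"turn": 0.158},
    {"fingers": 42,"translation": [-4,33,0],"turn": 0.154},
  ],
)

```text
t: 12.65
eef_pos: [0.4646, 0.1662, 0.2266]
tool_rot: [-0.0, 0.613, 0.79, -0.001]
contact_force: [0.4, 0.3, 0.4]
gripper_width: 0.493
```

Request:
move_arm(
  steps=[
    {"fingers": 42,"translation": [0,0,0],"turn": 0},
    {"fingers": 42,"translation": [0,0,0],"turn": 0},
    {"fingers": 42,"translation": [0,0,0],"turn": 0},
  ],
)

```text
t: 13.02
eef_pos: [0.4657, 0.1639, 0.227]
tool_rot: [-0.0, 0.617, 0.787, -0.0]
contact_force: [0.2, 0.7, 0.5]
gripper_width: 0.486
```

```bash
python3 st.py; python3 - <<'E'
from h import *
k=calibration("wrist");im=read_camera("wrist"); cv2.imwrite("pics/w7.png",im)
for n in ("handle",):
    for r in place_of("wrist",n): print(r["conf"],r["xy"],ray("wrist",r["xy"],.115,k).round(4))
E
```

```text
13.025 [0.4657 0.1639 0.227 ] jaw ang 1.8126 [0.2 0.7 0.5] 0.4863647056962532 [-0.67  0.18  0.23  2.   -0.05  0.97  1.4 ]
0.61 [323.7, 243.9] [0.4678 0.1616 0.115 ]
```

View pics/w7.png

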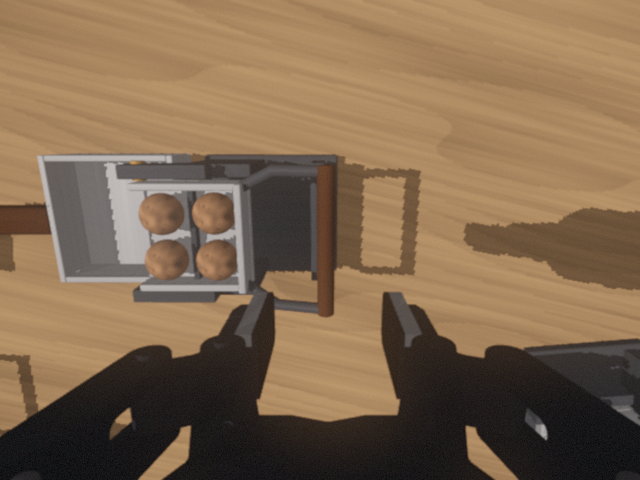

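```bash
python3 - <<'E'
from h import *
k=calibration("wrist")
o=np.array([.4988,.030]);X=np.array([-.237,.9715]);Y=np.array([-.9715,-.237])
for p,z in [((40,157),.045),((62,282),.045),((205,155),.045),((245,182),.11),((247,292),.11),((325,168),.118),((326,316),.118)]:
    r=ray("wrist",p,z,k); d=r[:2]-o; print(p,z,r.round(4),"tray",(d@X).round(4),(d@Y).round(4))
for p in [(755,105),(795,297)]:
    r=ray("top",(270+p[0]/3.6-110-.4,235+p[1]/3.6-.4),.045); d=r[:2]-o; print(r.round(4),"tray",(d@X).round(4),(d@Y).round(4))
E
```

```text
(40, 157) 0.045 [ 0.4706 -0.0771  0.045 ] tray -0.0974 0.0528
(62, 282) 0.045 [ 0.5763 -0.0523  0.045 ] tray -0.0983 -0.0558
(205, 155) 0.045 [0.4365 0.0536 0.045 ] tray 0.0377 0.0549
(245, 182) 0.11 [0.4405 0.1012 0.11  ] tray 0.083 0.0398
(247, 292) 0.11 [0.5172 0.1172 0.11  ] tray 0.0804 -0.0385
(325, 168) 0.118 [0.4182 0.1506 0.118 ] tray 0.1362 0.0497
(326, 316) 0.118 [0.518  0.1759 0.118 ] tray 0.1372 -0.0532
[ 0.5748 -0.054   0.045 ] tray -0.0996 -0.054
[ 0.4715 -0.0739  0.045 ] tray -0.0944 0.0511
```

The scoop spans tray x = -98..+12 mm and y = ±54 mm, so it is centred. The bar lies where computed, so I'll descend onto it.

Request:
move_arm(
  steps=[
    {"fingers": 42,"translation": [1,-1,-40],"turn": 0},
    {"fingers": 42,"translation": [0,0,-40],"turn": 0},
    {"fingers": 42,"translation": [0,0,-30],"turn": 0},
    {"fingers": 42,"translation": [0,0,-21],"turn": 0},
    {"fingers": 42,"translation": [0,0,0],"turn": 0},
    {"fingers": 30,"translation": [0,0,0],"turn": 0},
    {"fingers": 20,"translation": [0,0,0],"turn": 0},
    {"fingers": 4,"translation": [0,0,0],"turn": 0},
    {"fingers": 4,"translation": [0,0,0],"turn": 0},
    {"fingers": 4,"translation": [0,0,0],"turn": 0},
  ],
  newtons=25,
)

```text
t: 14.38
eef_pos: [0.4677, 0.1626, 0.0973]
tool_rot: [0.001, 0.616, 0.788, 0.0]
contact_force: [0.5, -4.4, 5.0]
gripper_width: 0.129
```

```bash
python3 st.py; python3 - <<'E'
from h import *
import numpy as np
r=np.hypot(.135,.03);a0=np.arctan2(.03,.135)
for th in np.arange(0,1.01,.1): print(th.round(2),(1e3*r*np.cos(a0+th)).round(1),(1e3*r*np.sin(a0+th)).round(1))
E
```

```text
14.375 [0.4677 0.1626 0.0973] jaw ang 1.8135 [ 0.5 -4.4  5. ] 0.12885781381773817 [-0.63  0.37  0.2   2.11 -0.12  0.67  1.46]
0.0 135.0 30.0
0.1 131.3 43.3
0.2 126.3 56.2
0.3 120.1 68.6
0.4 112.7 80.2
0.5 104.1 91.0
0.6 94.5 101.0
0.7 83.9 109.9
0.8 72.5 117.7
0.9 60.4 124.4
1.0 47.7 129.8
```

Request:
move_arm(
  steps=[
    {"fingers": 4,"translation": [0.4,-1.7,6.7],"turn": 0},
    {"fingers": 4,"translation": [0.5,-1.9,6.6],"turn": 0},
    {"fingers": 4,"translation": [0.6,-2.4,6.5],"turn": 0},
    {"fingers": 4,"translation": [0.6,-2.5,6.4],"turn": 0},
    {"fingers": 4,"translation": [0.7,-3.0,6.3],"turn": 0},
    {"fingers": 4,"translation": [0.8,-3.0,6.1],"turn": 0},
    {"fingers": 4,"translation": [0.9,-3.5,5.9],"turn": 0},
    {"fingers": 4,"translation": [0.9,-3.7,5.7],"turn": 0},
    {"fingers": 4,"translation": [1.0,-4.1,5.5],"turn": 0},
    {"fingers": 4,"translation": [1.0,-4.3,5.3],"turn": 0},
  ],
)

```text
t: 15.62
eef_pos: [0.4743, 0.135, 0.1581]
tool_rot: [-0.0, 0.615, 0.788, 0.001]
contact_force: [3.3, 3.8, -2.7]
gripper_width: 0.126
```

```bash
python3 st.py; python3 - <<'E'
from h import *
for c in ("side","top"):
    im=read_camera(c); cv2.imwrite(f"pics/{c}8.png",im)
a=cv2.resize(cv2.imread("pics/side8.png")[170:310,310:420],None,fx=3.6,fy=3.6,interpolation=cv2.INTER_CUBIC)
b=cv2.resize(cv2.imread("pics/top8.png")[235:375,270:380],None,fx=3.6,fy=3.6,interpolation=cv2.INTER_CUBIC)
cv2.imwrite("pics/st8.png",np.hstack([a,b]))
E
```

```text
15.625 [0.4743 0.135  0.1581] jaw ang 1.8159 [ 3.3  3.8 -2.7] 0.12582421595880325 [-0.6   0.27  0.23  2.07 -0.09  0.81  1.5 ]
```

View pics/st8.png

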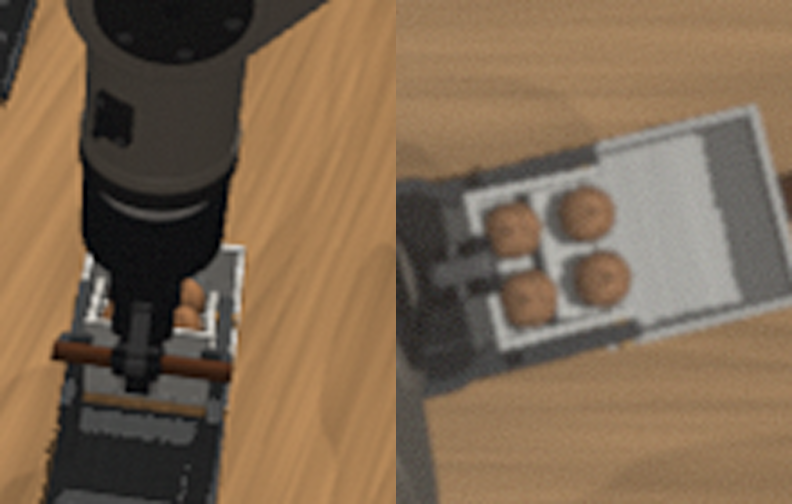

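The tray is tipped to about 0.5 rad and all four corks are still held. Continuing slowly.

Request:
move_arm(
  steps=[
    {"fingers": 4,"translation": [1.1,-4.5,5.2],"turn": 0},
    {"fingers": 4,"translation": [1.2,-4.8,4.9],"turn": 0},
    {"fingers": 4,"translation": [1.2,-5.0,4.6],"turn": 0},
    {"fingers": 4,"translation": [1.3,-5.3,4.3],"turn": 0},
    {"fingers": 4,"translation": [0,0,0],"turn": 0},
    {"fingers": 4,"translation": [0,0,0],"turn": 0},
  ],
)

```text
t: 16.48
eef_pos: [0.4787, 0.1172, 0.1774]
tool_rot: [-0.001, 0.615, 0.789, 0.002]
contact_force: [-1.1, 7.8, 7.0]
gripper_width: 0.123
```

```bash
cat > tilt.py <<'E'
import sys
from h import *
o=get_obs();p=o["eef_pos"]; d=p[:2]-[.4988,.030]
x=d@np.array([-.237,.9715]); z=p[2]+.019-.085
print("tilt",np.arctan2(z,x)-np.arctan2(.03,.135),"r",np.hypot(x,z),p.round(4),o["contact_force"].round(1),o["t"])
n=sys.argv[1]
for c in ("side","top"):
    im=read_camera(c); cv2.imwrite(f"pics/{c}{n}.png",im)
a=cv2.resize(cv2.imread(f"pics/side{n}.png")[170:310,310:420],None,fx=3.6,fy=3.6,interpolation=cv2.INTER_CUBIC)
b=cv2.resize(cv2.imread(f"pics/top{n}.png")[235:375,270:380],None,fx=3.6,fy=3.6,interpolation=cv2.INTER_CUBIC)
cv2.imwrite(f"pics/st{n}.png",np.hstack([a,b]))
E
python3 tilt.py 9
```

```text
tilt 0.6755059313938688 r 0.14287929536204935 [0.4787 0.1172 0.1774] [-1.1  7.8  7. ] 16.475
```

View pics/st9.png

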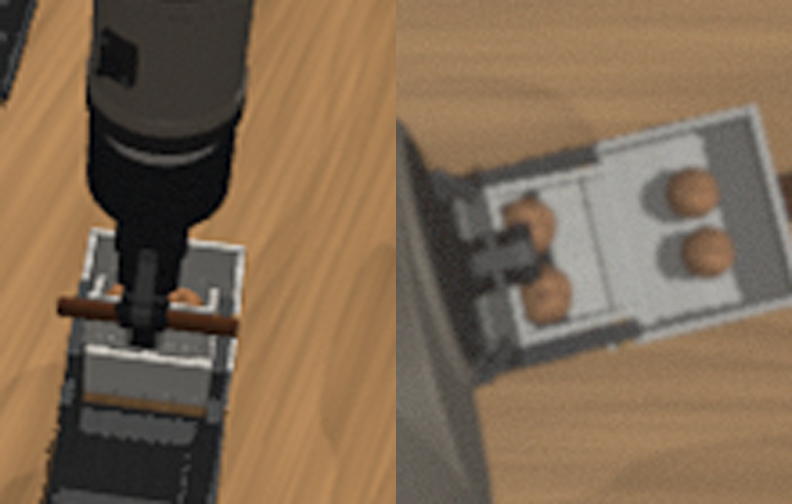

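Both front corks are off the tray, at crop (692,190) and (708,250), and the rear two are still behind the lip. Lowering along the reverse arc.

Request:
move_arm(
  steps=[
    {"fingers": 4,"translation": [-1.3,5.3,-4.3],"turn": 0},
    {"fingers": 4,"translation": [-1.2,5.0,-4.6],"turn": 0},
    {"fingers": 4,"translation": [-1.2,4.8,-4.9],"turn": 0},
    {"fingers": 4,"translation": [-1.1,4.5,-5.2],"turn": 0},
    {"fingers": 4,"translation": [-1.0,4.3,-5.3],"turn": 0},
    {"fingers": 4,"translation": [-1.0,4.1,-5.5],"turn": 0},
    {"fingers": 4,"translation": [-0.9,3.7,-5.7],"turn": 0},
    {"fingers": 4,"translation": [-0.9,3.5,-5.9],"turn": 0},
    {"fingers": 4,"translation": [-0.8,3.0,-6.1],"turn": 0},
    {"fingers": 4,"translation": [-0.7,3.0,-6.3],"turn": 0},
  ],
)

```text
t: 17.82
eef_pos: [0.4694, 0.1552, 0.1222]
tool_rot: [0.001, 0.616, 0.788, 0.0]
contact_force: [4.5, 2.3, -0.1]
gripper_width: 0.127
```

Request:
move_arm(
  steps=[
    {"fingers": 4,"translation": [-0.6,2.5,-6.4],"turn": 0},
    {"fingers": 4,"translation": [-0.6,2.4,-6.5],"turn": 0},
    {"fingers": 4,"translation": [-0.5,1.9,-6.6],"turn": 0},
    {"fingers": 4,"translation": [-0.4,1.7,-6.7],"turn": 0},
    {"fingers": 4,"translation": [0,0,0],"turn": 0},
    {"fingers": 4,"translation": [0,0,0],"turn": 0},
  ],
)

```text
t: 18.58
eef_pos: [0.4676, 0.1626, 0.0968]
tool_rot: [0.001, 0.616, 0.787, 0.0]
contact_force: [3.2, -1.5, 9.2]
gripper_width: 0.131
```

```bash
python3 tilt.py 10
```

```text
tilt 0.003786303313369599 r 0.13962825057695505 [0.4676 0.1626 0.0968] [ 3.2 -1.5  9.2] 18.575
```

View pics/st10.png

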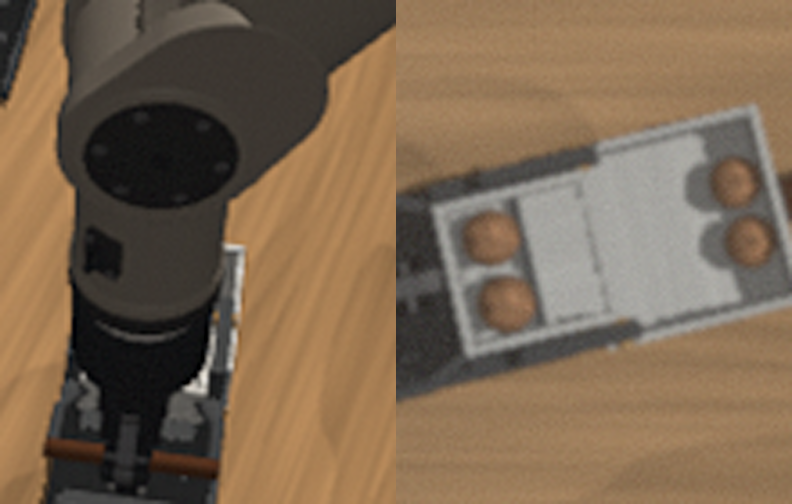

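Request:
move_arm(
  steps=[
    {"fingers": 20,"translation": [0,0,0],"turn": 0},
    {"fingers": 42,"translation": [0,0,0],"turn": 0},
    {"fingers": 42,"translation": [0,0,0],"turn": 0},
    {"fingers": 42,"translation": [0,0,0],"turn": 0},
    {"fingers": 42,"translation": [0,0,15],"turn": 0},
    {"fingers": 42,"translation": [0,0,30],"turn": 0},
    {"fingers": 42,"translation": [0,0,40],"turn": 0},
    {"fingers": 42,"translation": [0,20,40],"turn": 0},
    {"fingers": 42,"translation": [0,50,0],"turn": 0},
    {"fingers": 42,"translation": [0,50,0],"turn": 0},
  ],
)

```text
t: 19.92
eef_pos: [0.4671, 0.2852, 0.2235]
tool_rot: [0.0, 0.616, 0.788, 0.001]
contact_force: [1.1, 0.6, -0.1]
gripper_width: 0.492
```

Request:
move_arm(
  steps=[
    {"fingers": 42,"translation": [0,50,0],"turn": 0},
    {"fingers": 42,"translation": [0,50,0],"turn": 0},
    {"fingers": 42,"translation": [0,0,0],"turn": 0},
    {"fingers": 42,"translation": [0,0,0],"turn": 0},
    {"fingers": 42,"translation": [0,0,0],"turn": 0},
    {"fingers": 42,"translation": [0,0,0],"turn": 0},
  ],
)

```text
t: 20.68
eef_pos: [0.467, 0.3828, 0.2217]
tool_rot: [0.0, 0.616, 0.787, 0.0]
contact_force: [0.5, 1.3, 0.3]
gripper_width: 0.488
```

```bash
python3 tilt.py 11;python3 - <<'E'
from h import *
for c in ("top","side"):
  for n in ("scoop","front_a_center","handle"):
    for r in place_of(c,n):
      z={"scoop":0,"front_a_center":.02,"handle":.115}[n]; print(c,n,r["conf"],r["xy"],ray(c,r["xy"],z).round(4))
E
```

```text
tilt 0.19951887268256394 r 0.38329589988045526 [0.467  0.3828 0.2217] [0.5 1.3 0.3] 20.675
top scoop 0.84 [349.9, 298.6] [ 0.5081 -0.0169  0.    ]
top front_a_center 0.57 [370.7, 303.4] [ 0.4981 -0.0574  0.02  ]
top handle 0.68 [254.5, 317.6] [0.472  0.1589 0.115 ]
top handle 0.6 [62.3, 264.8] [0.5684 0.515  0.115 ]
top handle 0.56 [440.0, 165.6] [ 0.7518 -0.1832  0.115 ]
side scoop 0.52 [353.9, 263.3] [ 0.5071 -0.0145  0.    ]
side handle 0.81 [345.6, 294.5] [0.4706 0.1562 0.115 ]
side handle 0.66 [292.2, 161.3] [ 0.7555 -0.1907  0.115 ]
side handle 0.55 [216.7, 439.6] [0.5705 0.525  0.115 ]
```

View pics/st11.png

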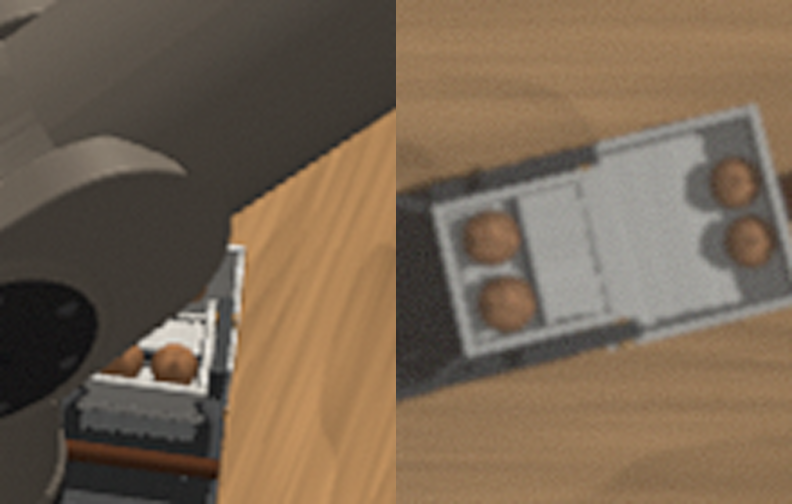

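View pics/side11.png

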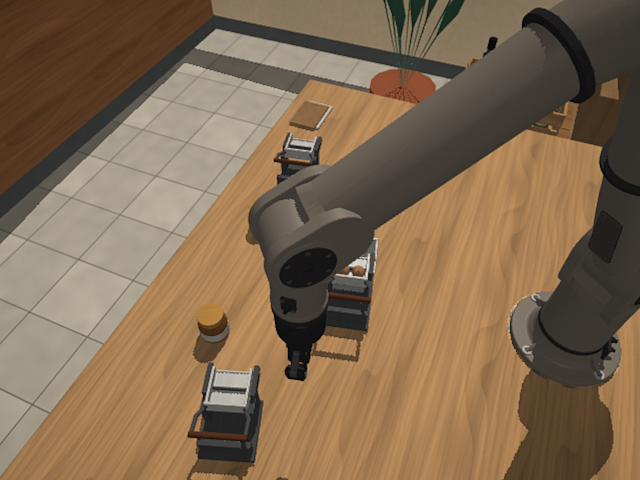

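The tray is level and its handle is back at its starting pixel. Two corks are at rest in the scoop, at top crop (735,182) and (750,242), and two are still behind the lip. The arm is clear of everything.

```bash
python3 -c "
from station import *
print(hand_in())"
```

```text
the job is handed in; nothing more can be done
None
```

The job is done and handed in at about 21 s of the 67 s allowed. I stood the wide scoop under the front edge of the nearest tray, the one with the corks. I then raised the tray's handle to about 0.68–0.7 rad, lowered it to level and let go.

- **Result:** The last pictures show two corks at rest in the scoop, and the scoop had not moved noticeably since I set it down. The other two corks are behind the lip, the tray is level and the robot touches nothing.
- **Contact on the way:** While I was lowering the scoop, its handle most likely touched the rim of the narrow scoop, and the wrist read 33 N at the end of that move. I backed off, moved forward and lowered it again without further trouble. The reading was below the 40 N limit, but a brief higher peak between readings can't be ruled out. The narrow scoop still stood upright afterwards, though I didn't measure whether it shifted.
- **Check that was limited:** In the final side view the arm hid part of the scoop, so the view of the two corks in it comes from the top camera alone.

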